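# Lay out the doming punches in working order

### The arm

A 6-joint arm with a two-finger parallel gripper is mounted at the origin on a cart in front of the work surface, level with it; the furniture and walls round the work are solid. World frame = base frame: x ahead of the robot, y to its left, z up, the work surface at z = 0. Lengths are in mm, angles in rad, forces in N, time in s.
With the tool pointing down it reaches from about 350 to 775 mm from the base axis. Payload 7.3 kg.
Tool frame: the origin (TCP) lies midway between the tips of the shut fingers; the grasp point (between the pads) lies 19 mm behind it; z points along the fingers, y is the line along which they close (so a half turn about z gives the same grasp; the last joint's range is limited). The gripper opens to 92 mm and grips with 3 to 60 N. Pads are 19 mm wide; open, the fingers measure 130 mm over their backs; the gripper's body (75 mm by 190 mm) begins 47 mm behind the grasp point.
Start: joints at [-1.439, 0.342, 1.524, -0, 1.275, -0.146], TCP at [143.998, -504.885, 226.741] pointing down, gripper open.
Joint ranges: [-2.53, 2.53], [-0.77, 2.02], [0.04, 2.7], [-1, 4.14], [0.28, 2.66], [-3.11, 3.11]. Speed limits (rad/s): [2.57, 2.57, 3.14, 3.14, 3.14, 3.14].

### API

Orientations are given as [roll, pitch, yaw] about the fixed x, y, z axes, in that order (R = Rz(yaw) Ry(pitch) Rx(roll)).
In Python, from plant import * gives the robot as it stands.
- The arm moves only by the tool step_arm, never from a script. Its argument "deltas" is one flat list of numbers, 5 for each row, row after row: the shift along the world's x, y, z in mm, then the turn about the world's z in degrees, then the finger opening in mm, from 0 to 91.8. In form: [tx, ty, tz, turn, gripper, tx, ty, tz, turn, gripper, ...]. A call has exactly 10 rows; each row shifts and turns the commanded pose from where the row before left it; what a row does not reach is not made up. A row lasts 1/8 s, in which the tool goes at most 62.5 mm and 10.7 degrees, less where a joint would pass 70% of its speed; a pose out of reach is approached as far as the arm can. A call is refused whole if a number of a shift passes 62.5 or a number of a turn 10.7, either way. A call with a gripper value outside its range is refused whole. The fingers move at their own pace and stop on an object; the grip force is fixed at half the most. Time passes only in rows, so rows that do not move let the fingers close, or fill a call up. It gives the time, the measured TCP pose, the force, the opening and the grip force at its end, in the units of the state.
- get_obs(): the state, without advancing time (a new reading comes with each control period).
- capture(name): name is "side" or "top"; returns the picture (400x640x3 uint8, red, green, blue); there is no depth.
- camera_params(name): a dict with "mtx" (3x3 intrinsics, pixels), "k1" (the pictures are not rectified: a ray, as slopes to the right and down, at radius r is drawn at 1 + k1 r^2 times it, then the intrinsics apply), "rvec" (rotation vector, rad) and "tvec" (3), from world to camera coordinates, as OpenCV has them. Camera axes: x right, y down, z forward; pixel columns grow to the right and rows downward; lengths in mm; the calibration is good to about 2 mm. A picture is of the moment at which its call begins. camera_params takes no time and is no camera call.
- close_job(): hands the job in; it is judged then, once.
The state is a dict: "time": time; "joint_positions": joint angles; "dq": joint speeds; "tau": joint torques, N m; "tool_pos": TCP position; "tcp_rot": TCP orientation; "contact_force": force on the tool from outside, world axes, zero at the start; "moment": the same for the moment, N m; "grip_width": finger opening in mm; "finger_force": force on a finger pad.
Only numpy, scipy, OpenCV 4.12 (cv2) and the standard library are available. Lean on these libraries where they do the work, as an engineer would, in place of code of your own. Each camera call takes 0.05 s, during which the arm holds its last target. There are 200 camera calls.

### The job

A disc is domed with the largest punch first and then ever smaller ones, so move the four doming punches from the metal rack to the wooden rack in that order: the punch with the largest ball in the notches next to the doming block, the next smaller beside it, and the smallest at the far end. Lay each one level in its front and rear notch with its ball hanging free on the robot's side, as they lie now, and let no polished ball drop to the bench.

Things in the scene. Friction and masses are not known exactly. Their poses are not given: they have to be found in the camera images.
- punch_16: steel doming punch lying level, round, the smallest of four: ball 16 mm across, shank 12 mm thick, struck end 20 mm thick; about 185 g +-25%. Origin: centre of the ball; +x runs along the shank (plain shank from +13 to +118 mm, struck end +122 to +150 mm); y and z may point anywhere about x. Grip it from above across the shank near +70 mm, between the rack's combs.
- punch_22: steel doming punch lying level, round, second smallest of four: ball 22 mm across, shank 12 mm thick, struck end 20 mm thick; about 205 g +-25%. Origin: centre of the ball; +x runs along the shank (plain shank from +16 to +118 mm, struck end +122 to +150 mm); y and z may point anywhere about x. Grip it from above across the shank near +70 mm, between the rack's combs.
- punch_28: steel doming punch lying level, round, second largest of four: ball 28 mm across, shank 12 mm thick, struck end 20 mm thick; about 255 g +-25%. Origin: centre of the ball; +x runs along the shank (plain shank from +19 to +118 mm, struck end +122 to +150 mm); y and z may point anywhere about x. Grip it from above across the shank near +70 mm, between the rack's combs.
- punch_34: steel doming punch lying level, round, the largest of four: ball 34 mm across, shank 12 mm thick, struck end 20 mm thick; about 325 g +-25%. Origin: centre of the ball; +x runs along the shank (plain shank from +22 to +118 mm, struck end +122 to +150 mm); y and z may point anywhere about x. Grip it from above across the shank near +70 mm, between the rack's combs.
- metal_rack: bright sheet-metal rack, fixed, 76 x 232 x 62 mm; holds the punches at the start, in any order, ball centres at x -66 to -76 mm, shanks along x. Origin under its middle on the bench; x away from the robot, y along the row to the left. Built like the wooden rack (same notches and heights), but combs 4 mm thick, base 4 mm high.
- wooden_rack: wooden rack, fixed, empty; 100 x 238 x 62 mm. Origin under its middle on the bench; x away from the robot (within 0.2 rad), y along the row. Two combs at x +-36 mm, 12 mm thick, tops 62 mm up, base 8 mm. Vee notches at y +-30 and +-90 mm, mouths 39 mm, sides 50 deg; a seated shank's axis is 48 mm up. Ball centre at x -70 mm leaves 10 mm play each way.
- doming_block: steel doming block: 50 mm cube with round hollows in its faces, fixed, close to one end of the wooden rack: about 155 mm from the rack's middle along its y axis and 15 to 40 mm back, on the +y or the -y side (a small oil stone lies at the other end). Origin: centre of its underside.

How it is judged:
By the outcome, as a careful person would: the job done as asked, in the order asked, and still so for the second after the job is handed in, with the robot touching nothing.
It also fails if it takes over 90 s, if anything falls off the work surface, if the arm or the gripper's body presses on something with over 40 N, if the wrist force passes 120 N, or if a joint passes its speed limit or range.

## Working session

There is one attempt and no reset: what is moved stays moved. The work goes in short steps, Python scripts to look and compute and a tool call to move; the robot and the scene stay as the last step left them, time stands still between calls to the robot, and variables do not carry over. Pictures are saved under pics/ and viewed, at most 14 in all, crops included, and the job is handed in when it is done.

Besides the shell and the picture viewer there is one more tool, called after "Call:" as name(argument=value, ...), one argument or row to a line, values as JSON. step_arm: Moves the arm, as the interface text tells. Its arguments: {"type":"object","properties":{"deltas":{"type":"array","items":{"type":"number"}}},"required":["deltas"]}

```bash
mkdir -p pics; python3 - <<'E'
from plant import *
import cv2
for n in("top","side"):
    cv2.imwrite(f"pics/{n}0.png",capture(n)[:,:,::-1]); print(n,camera_params(n))
o=get_obs();print(o["time"],o["tool_pos"],o["tcp_rot"],o["grip_width"])
E
```

```text
top {'mtx': array([[472.34010469,   0.        , 322.60142965],
       [  0.        , 472.34010469, 204.79416646],
       [  0.        ,   0.        ,   1.        ]]), 'k1': -0.012702827764842104, 'rvec': array([ 2.1525309 , -2.15380497,  0.1036557 ]), 'tvec': array([ 179.26879392,  492.52551821, 1247.93836775])}
side {'mtx': array([[501.01282478,   0.        , 323.1516306 ],
       [  0.        , 501.01282478, 197.0861565 ],
       [  0.        ,   0.        ,   1.        ]]), 'k1': -0.08848447888088173, 'rvec': array([ 0.05302538, -3.02165988,  0.79842859]), 'tvec': array([ 482.39546242, -115.51153493, 1283.32534189])}
0.1 [ 143.95477497 -504.50012422  226.11777271] [-3.14021381e+00 -1.98721546e-04  2.77821955e-01] 91.96171798157778
```

View pics/top0.png

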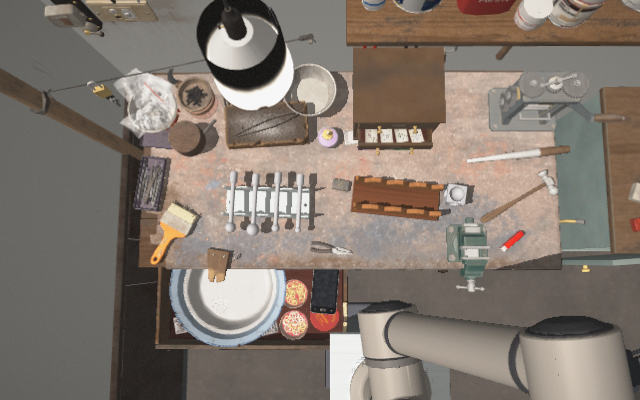

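View pics/side0.png

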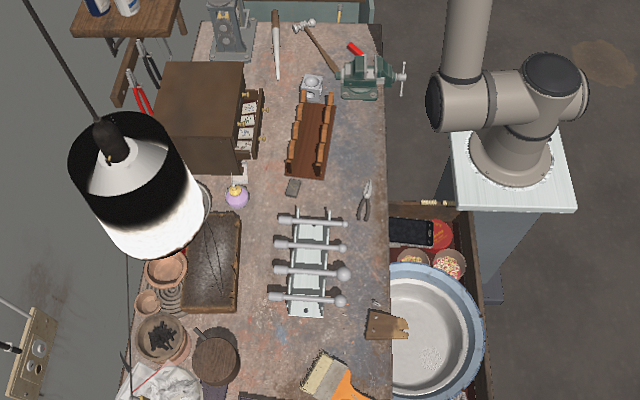

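Top view: the metal rack is at about (270,202) with four punches. The wooden rack is at about (397,196), the doming block at its right end (455,194), and the oil stone at its left end (342,184). A lamp hangs behind the racks and a drawer cabinet stands behind the wooden rack. I'll enlarge both.

```bash
python3 - <<'E'
import cv2
t=cv2.imread("pics/top0.png");s=cv2.imread("pics/side0.png")
r=lambda i,k:cv2.resize(i,None,fx=k,fy=k,interpolation=cv2.INTER_CUBIC)
a=r(t[160:245,215:345],6);b=r(t[165:225,330:475],5)
cv2.imwrite("pics/tA.png",a);cv2.imwrite("pics/tB.png",b)
cv2.imwrite("pics/sA.png",r(s[200:320,255:360],5));cv2.imwrite("pics/sB.png",r(s[65:185,260:350],5))
E
```

```text
(no output)
```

View pics/tA.png

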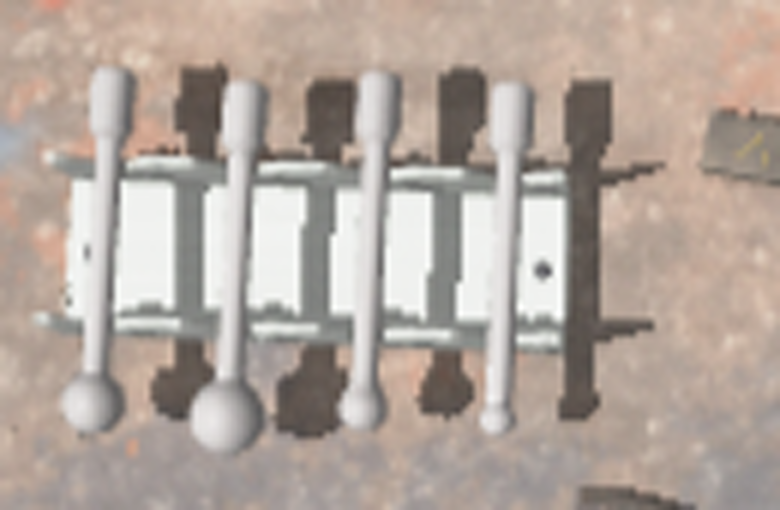

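View pics/tB.png

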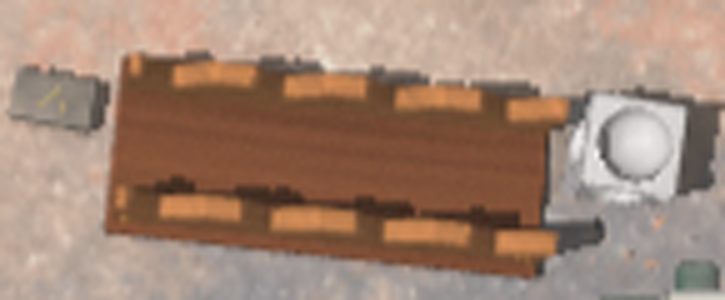

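View pics/sA.png

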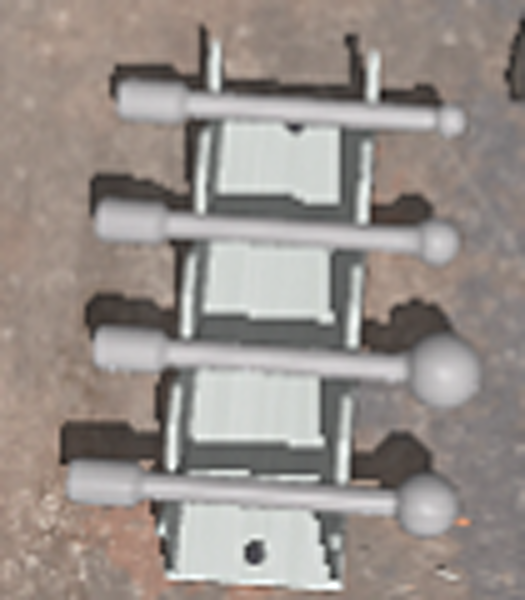

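View pics/sB.png

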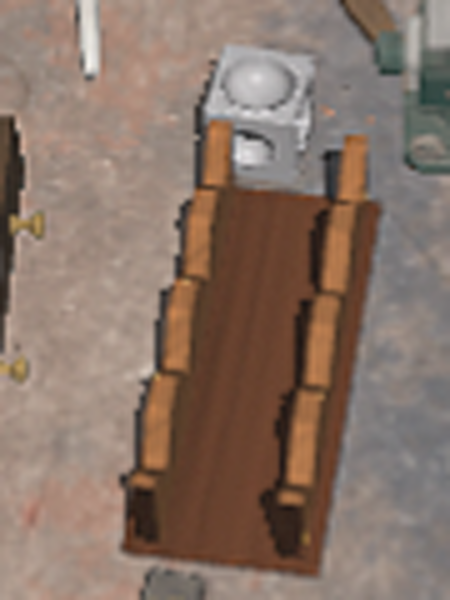

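The metal rack holds 28, 34, 22, 16 from left to right. The block is at the wooden rack's right (-y) end, so the slots from right to left are 34, 28, 22, 16. The lit orange pieces are the lands plus the left-facing slopes. Next I'll triangulate.

```bash
cat >h.py <<'E'
import numpy as np,cv2
from scipy.optimize import least_squares
from plant import camera_params
C={n:camera_params(n) for n in("top","side")}
def proj(n,P):
    c=C[n];d=np.array([c["k1"],0,0,0,0.])
    return cv2.projectPoints(np.float64(P).reshape(-1,1,3),c["rvec"],c["tvec"],c["mtx"],d)[0].reshape(-1,2)
def px(p,k,o): return (np.float64(p)+.5)/k-.5+np.float64(o)
def tri(a,b):
    r=least_squares(lambda X:np.r_[proj("top",X)[0]-a,proj("side",X)[0]-b],[500,0,50.])
    return r.x,np.abs(r.fun).max()
def onz(n,a,z): return least_squares(lambda X:proj(n,[X[0],X[1],z])[0]-a,[500,0.]).x
E
python3 - <<'E'
from h import *
np.set_printoptions(precision=1,suppress=True)
T=lambda p:px(p,6,(215,160));S=lambda p:px(p,5,(255,200))
D={28:((92,402),(427,504),(111,100),(104,481)),34:((227,416),(445,369),(244,115),(130,348)),
22:((362,408),(438,242),(379,105),(130,220)),16:((497,419),(452,120),(511,118),(150,101))}
for k,(a,b,c,d) in D.items():
    B,e=tri(T(a),S(b));H,f=tri(T(c),S(d));v=H-B
    print(k,"ball",B,e,"head",H,f,"len",np.linalg.norm(v),"yaw",np.arctan2(v[1],v[0]),"z48",onz("top",T(a),48),onz("side",S(b),48),onz("top",T(c),48),onz("side",S(d),48))
T=lambda p:px(p,5,(330,165));S=lambda p:px(p,5,(260,65))
M=[];t=[];s=[]
ys=[49.5,-10.5,-70.5,-119]
for x,tt,ss in((-36,[(241,210),(356,221),(469,233),(556,243)],[(313,390),(331,297),(345,205),(357,138)]),(36,[(257,75),(366,86),(481,99),(569,110)],[(166,376),(187,282),(207,190),(221,123)])):
    for y,a,b in zip(ys,tt,ss): M.append((x,y,62));t.append(T(a));s.append(S(b))
M=np.float64(M);t=np.array(t);s=np.array(s)
def W(q): 
    c,n=np.cos(q[2]),np.sin(q[2]);return np.c_[q[0]+c*M[:,0]-n*M[:,1],q[1]+n*M[:,0]+c*M[:,1],M[:,2]+q[3]]
for nm in("top","side","both"):
    def f(q): return np.r_[(proj("top",W(q))-t).ravel()*(nm!="side"),(proj("side",W(q))-s).ravel()*(nm!="top"),(q[3]*.1)*(1 if nm=="both" else 100)]
    r=least_squares(f,[500,-200,0,0]);print(nm,r.x,np.abs(r.fun).max())
    if nm=="both":print(r.fun[:16].reshape(-1,2),r.fun[16:32].reshape(-1,2))
print("lamp rim",tri((246,72),(155,225)),"cab front top-left",tri((354,123),(243,178)),"vise top",tri((467,240),(360,75)))
E
```

```text
28 ball [431.9 424.6  52.9] 0.12093684663901172 head [567.2 419.3  52.4] 0.1651893695986928 len 135.47880885007083 yaw -0.039206389395541226 z48 [432.5 425.6] [431.6 423. ] [568.5 420.2] [567.5 417.9]
34 ball [425.5 364.6  52.9] 0.1631580198735776 head [560.7 359.4  52. ] 0.025339909002099148 len 135.27908005729626 yaw -0.03816859057124578 z48 [426.3 365.3] [425.1 362.8] [561.5 360.1] [561.1 357.9]
22 ball [429.4 305.   51.5] 0.05184756605157759 head [565.3 299.   51.3] 0.031086074019185617 len 136.05452405921508 yaw -0.04394158625303547 z48 [429.8 305.4] [429.3 303.5] [565.8 299.4] [565.8 297.5]
16 ball [424.3 245.2  52.1] 0.1049695114278677 head [560.3 239.8  50.9] 0.3669919492450049 len 136.0282974209931 yaw -0.03985963553219182 z48 [424.9 245.5] [424.  243.2] [559.8 240.1] [561.3 238.2]
top [514.8 -19.7  -0.1  -0. ] 0.8908680230267692
side [514.5 -20.2  -0.1  -0. ] 0.7741709026360013
both [514.6 -19.8  -0.1   0.3] 1.0323920069136534
[[-0.1 -0.1]
 [-0.3  0.1]
 [-0.1  0.1]
 [ 1.   0. ]
 [-0.7  0. ]
 [ 0.1  0.2]
 [-0.2 -0.1]
 [ 0.6 -0.4]] [[-0.3  0.8]
 [-0.4  0.1]
 [ 0.1  0.2]
 [ 0.2 -0.6]
 [ 0.1  0.3]
 [ 0.1 -0. ]
 [ 0.   0.2]
 [ 0.3 -0.5]]
lamp rim (array([780.5, 354.7, 240.4]), np.float64(0.5961222806000706)) cab front top-left (array([702.5,  92.4,  -5.5]), np.float64(9.504115007586108)) vise top (array([ 393.4, -197.7,   60.4]), np.float64(1.055127795176304))
```

```bash
python3 - <<'E'
import numpy as np
np.set_printoptions(precision=1,suppress=True)
for k,b,h in((28,(432,424.3),(568,419.1)),(34,(425.7,364),(561.3,359)),(22,(429.5,304.4),(565.8,298.5)),(16,(424.4,244.3),(560.5,239.2))):
    b=np.array(b);u=(np.array(h)-b);u/=np.linalg.norm(u);print(k,b+70*u,np.degrees(np.arctan2(u[1],u[0])))
# wooden rack yaw from piece ends at z=62
from h import *
T=lambda p:px(p,5,(330,165));S=lambda p:px(p,5,(260,65))
for n,f,L in(("top",T,[(241,210),(556,243),(257,75),(569,110)]),("side",S,[(313,390),(357,138),(166,376),(221,123)])):
    P=[onz(n,f(p),62) for p in L];print(n,*P)
    for a,b in((0,1),(2,3)):
        v=P[a]-P[b];print(np.linalg.norm(v),"yaw deg",np.degrees(np.arctan2(-v[0],v[1])))
# cabinet height: front-left upper corner guess
print(tri((358,123),(240,162))[0], tri((445,123),(245,63))[0])
# notch valley check (front comb x -36, z39): left ends of lit pieces
for p in((160,203),(272,215),(385,227),(497,238)):print("front valley",onz("top",T(p),39))
for p in((174,75),(285,85),(396,98),(508,107)):print("rear valley",onz("top",T(p),39))
E
```

```text
28 [501.9 421.6] -2.189654350958535
34 [495.7 361.4] -2.1117195303145744
22 [499.4 301.4] -2.4786074726583234
16 [494.4 241.7] -2.146008957519062
top [483.9  33.1] [ 466.2 -131.6] [555.8  23.7] [ 536.7 -140.4]
165.6537649091745 yaw deg -6.12727259987835
165.25219847449242 yaw deg -6.64242976205419
side [483.5  30.6] [ 466.6 -132.2] [556.1  24.4] [ 538.4 -140.4]
163.69350355867795 yaw deg -5.92010065087229
165.78466110651647 yaw deg -6.139418080495741
[695.3  83.8  51.8] [ 676.7 -122.6  172.4]
front valley [490.3  74.2]
front valley [483.8  14.3]
front valley [477.2 -46. ]
front valley [ 471.2 -105.6]
rear valley [559.9  66. ]
rear valley [554.3   6.3]
rear valley [547.  -53.3]
rear valley [ 542.  -113.3]
```

Call:
step_arm(
  deltas=[30, 12, 0, -2, 40, 40, 12, 0, -2, 40, 40, 12, 0, -2, 40, 40, 12, 0, -2, 40, 40, 12, 0, -2, 40, 40, 12, 0, -2, 40, 40, 14, 0, -2, 40, 40, 14, 0, -2, 40, 20, 45, 0, -2, 40, 10, 45, 0, 0, 40],
)

```text
time: 1.35
tool_pos: [484.7, -313.4, 225.7]
tcp_rot: [-3.141, 0.001, -0.036]
contact_force: [0.2, 0.7, -0.7]
grip_width: 40.0
finger_force: 0.0
```

Call:
step_arm(
  deltas=[0, 45, 0, 0, 40, 0, 50, 0, 0, 40, 0, 50, 0, 0, 40, 0, 50, 0, 0, 40, 0, 50, 0, 0, 40, 0, 50, 0, 0, 40, 0, 50, 0, 0, 40, 0, 50, 0, 0, 40, 0, 50, 0, 0, 40, 0, 50, 0, 0, 40],
)

```text
time: 2.6
tool_pos: [483.6, 181.7, 226.5]
tcp_rot: [3.141, 0.001, -0.036]
contact_force: [0.8, 0.4, 0.0]
grip_width: 40.4
finger_force: 0.0
```

Call:
step_arm(
  deltas=[1, 45, -10, 0, 40, 1, 45, -20, 0, 40, 1, 45, -30, 0, 40, 1, 35, -30, 0, 40, 0, 10, -26, 0, 40, 0, 0, 0, 0, 40, 0, 0, 0, 0, 40, 0, 0, 0, 0, 40, 0, 0, 0, 0, 40, 0, 0, 0, 0, 40],
)

```text
time: 3.85
tool_pos: [488.3, 359.9, 111.4]
tcp_rot: [-3.141, -0.001, -0.037]
contact_force: [-1.0, 0.6, -0.2]
grip_width: 39.9
finger_force: 0.0
```

```bash
python3 - <<'E'
from plant import *
import cv2,numpy as np
r=lambda i:cv2.resize(i,None,fx=3,fy=3,interpolation=cv2.INTER_CUBIC)
t=capture("top")[130:260,210:345,::-1];s=capture("side")[190:320,250:375,::-1]
cv2.imwrite("pics/h1.png",np.hstack([r(t),r(s)]));o=get_obs();print(o["tool_pos"],o["joint_positions"])
E
```

```text
[488.08842146 360.02824032 111.03156517] [ 5.09262089e-01  5.95342834e-01  1.44395877e+00 -5.98650613e-05
  1.10195792e+00  2.11664170e+00]
```

View pics/h1.png

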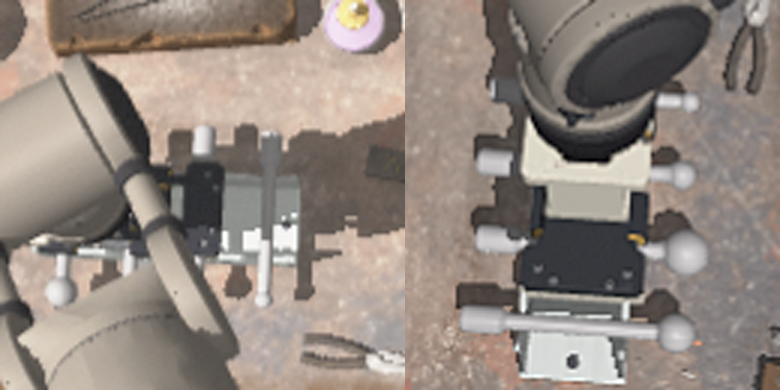

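The side view shows the gripper over the second punch from the bottom, the 34. The fingers are hidden. The position agrees with the measurement, so I'll descend.

Call:
step_arm(
  deltas=[0, 1.5, -16, 0, 40, 0, 0, -16, 0, 40, 0, 0, -15, 0, 40, 0, 0, -12, 0, 40, 0, 0, -10, 0, 40, 0, 0, -7, 0, 40, 0, 0, -5, 0, 40, 0, 0, 0, 0, 40, 0, 0, 0, 0, 25, 0, 0, 0, 0, 8],
)

```text
time: 5.2
tool_pos: [488.2, 361.7, 30.1]
tcp_rot: [-3.141, -0.001, -0.036]
contact_force: [0.2, 0.3, -0.7]
grip_width: 24.3
finger_force: 0.0
```

Call:
step_arm(
  deltas=[0, 0, 0, 0, 5, 0, 0, 0, 0, 5, 0, 0, 0, 0, 5, 0, 0, 0, 0, 5, 0, 0, 0, 0, 5, 0, 0, 0, 0, 5, 0, 0, 4, 0, 5, 0, 0, 6, 0, 5, 0, 0, 0, 0, 5, 0, 0, 0, 0, 5],
)

```text
time: 6.45
tool_pos: [487.9, 361.6, 39.6]
tcp_rot: [3.141, 0.0, -0.036]
contact_force: [0.3, -0.2, -4.6]
grip_width: 11.3
finger_force: 30.0
```

Call:
step_arm(
  deltas=[0, 0, 10, 0, 5, 0, 0, 20, 0, 5, 0, 0, 20, 0, 5, 0, 0, 15, 0, 5, 0, -15, 5, 0, 5, 0, -30, 0, 0, 5, 0, -35, 0, 0, 5, 0, -40, 0, 0, 5, 0, -40, 0, 0, 5, 0, -40, 0, 0, 5],
)

```text
time: 7.7
tool_pos: [487.2, 159.4, 109.4]
tcp_rot: [3.141, 0.001, -0.037]
contact_force: [0.4, -0.6, -2.6]
grip_width: 10.8
finger_force: 30.0
```

Call:
step_arm(
  deltas=[1, -40, 0, -0.5, 5, 1, -40, 0, -0.5, 5, 1, -40, 0, -0.5, 5, 1, -40, 0, -0.5, 5, 1, -40, 0, -0.5, 5, 1, -30, 0, -0.5, 5, 1, -25, 0, -0.5, 5, 1, -15, 0, -0.5, 5, 1, 0, 0, 0, 5, 0, 0, 0, 0, 5],
)

```text
time: 8.95
tool_pos: [496.7, -107.7, 109.6]
tcp_rot: [-3.141, 0.001, -0.106]
contact_force: [0.6, -0.5, -2.8]
grip_width: 11.3
finger_force: 30.0
```

```bash
cat >look.py <<'E'
import sys
from plant import *
import cv2,numpy as np
n=sys.argv[1];r=lambda i:cv2.resize(i,None,fx=3,fy=3,interpolation=cv2.INTER_CUBIC)
T=capture("top")[:,:,::-1];S=capture("side")[:,:,::-1]
cv2.imwrite(f"pics/{n}T.png",T);cv2.imwrite(f"pics/{n}S.png",S)
t=T[150:235,345:475];s=S[60:195,255:365]
t=r(t);s=r(s);h=max(len(t),len(s));p=lambda i:np.pad(i,((0,h-len(i)),(0,0),(0,0)))
cv2.imwrite(f"pics/{n}.png",np.hstack([p(t),p(s)]));o=get_obs();print(o["tool_pos"],o["tcp_rot"])
E
python3 look.py p34
```

```text
[ 496.83594739 -107.45537723  109.67243258] [-3.14143234e+00  4.32542113e-04 -1.04943211e-01]
```

View pics/p34.png

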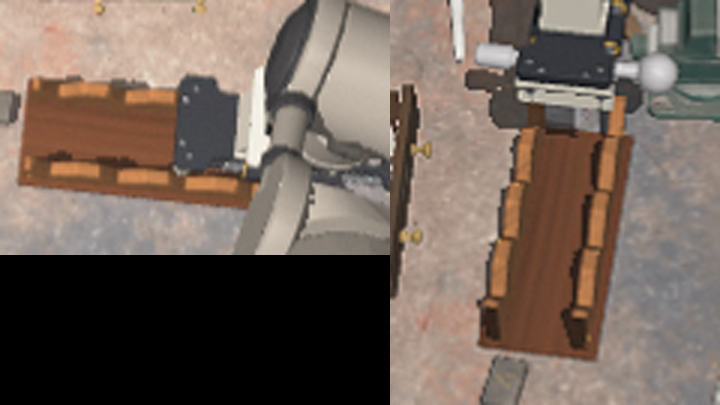

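The side view shows ball 34 at about (343.3,84.0) and its head at about (290.7,78.3) in full-image pixels. I'll check its level and its clearance to the vise.

```bash
python3 - <<'E'
from h import *
g=np.array([496.8,-107.5]);y=-.105;u=np.array([np.cos(y),np.sin(y)])
for d,o in((-62,(343.3,84)),(74,(290.7,78.3))):
    for z in (118,128.7,138): print(d,z,proj("side",[*(g+d*u),z])[0],o)
for a,b in (((448,223),(338,88)),((447,255),(341,98)),((488,222),(345,58))):print("vise",tri(a,b))
E
```

```text
-62 118 [343.44886611  86.92275367] (343.3, 84)
-62 128.7 [343.56875345  83.97693771] (343.3, 84)
-62 138 [343.67427816  81.38195724] (343.3, 84)
74 118 [289.63925837  81.42050048] (290.7, 78.3)
74 128.7 [289.36866785  78.46305434] (290.7, 78.3)
74 138 [289.13046863  75.85826406] (290.7, 78.3)
vise (array([ 444.76570368, -151.66944773,   56.22612346]), np.float64(1.4684196638896765))
vise (array([ 398.41967531, -169.71946171,  -13.37850382]), np.float64(14.738941282375293))
vise (array([ 437.32400082, -250.53684982,   69.97372408]), np.float64(1.9945560086114824))
```

Level and on target. The doming block is close to this slot, so I'll lower it and open the fingers only a little.

Call:
step_arm(
  deltas=[0.5, -1, -15, 0, 5, 0, 0, -16, 0, 5, 0, 0, -16, 0, 5, 0, 0, -12, 0, 5, 0, 0, -8, 0, 5, 0, 0, -5, 0, 5, 0, 0, -4, 0, 5, 0, 0, -2, 0, 5, 0, 0, 0, 0, 5, 0, 0, 0, 0, 5],
)

```text
time: 10.3
tool_pos: [497.7, -109.5, 32.0]
tcp_rot: [3.141, -0.001, -0.106]
contact_force: [-0.2, -0.4, -2.3]
grip_width: 11.4
finger_force: 30.0
```

Call:
step_arm(
  deltas=[0, 0, -1, 0, 5, 0, 0, -1, 0, 5, 0, 0, -1, 0, 5, 0, 0, 0, 0, 5, 0, 0, 0, 0, 5, 0, 0, 0, 0, 5, 0, 0, 0, 0, 5, 0, 0, 0, 0, 5, 0, 0, 0, 0, 5, 0, 0, 0, 0, 5],
)

```text
time: 11.55
tool_pos: [498.0, -110.1, 29.9]
tcp_rot: [3.14, -0.002, -0.106]
contact_force: [-3.4, -2.9, 8.2]
grip_width: 10.8
finger_force: 30.0
```

Call:
step_arm(
  deltas=[0, 0, 0, 0, 13, 0, 0, 0, 0, 15, 0, 0, 0, 0, 18, 0, 0, 0, 0, 22, 0, 0, 0, 0, 22, 0, 0, 10, 0, 22, 0, 0, 20, 0, 22, 0, 0, 30, 0, 22, 0, 0, 30, 0, 40, 0, 0, 0, 0, 40],
)

```text
time: 12.8
tool_pos: [499.0, -109.9, 121.5]
tcp_rot: [3.14, -0.006, -0.106]
contact_force: [0.2, -0.5, -0.6]
grip_width: 36.9
finger_force: 0.0
```

Call:
step_arm(
  deltas=[0, 20, 0, 0.4, 40, 0, 40, 0, 0.4, 40, 0, 50, 0, 0.4, 40, 0, 50, 0, 0.4, 40, 0, 50, 0, 0.4, 40, 0, 50, 0, 0.4, 40, 0, 50, 0, 0.5, 40, 0, 50, 0, 0.5, 40, 0, 50, 0, 0.5, 40, 0, 50, 0, 0, 40],
)

```text
time: 14.05
tool_pos: [495.5, 352.9, 117.2]
tcp_rot: [3.14, 0.003, -0.037]
contact_force: [0.9, 0.4, 0.6]
grip_width: 40.0
finger_force: 0.0
```

Call:
step_arm(
  deltas=[0, 40, 0, 0, 40, 0, 25, 0, 0, 40, 0, 5, 0, 0, 40, 0, 0, 0, 0, 40, 0, 0, 0, 0, 40, 0, 0, 0, 0, 40, 0, 0, 0, 0, 40, 0, 0, 0, 0, 40, 0, 0, 0, 0, 40, 0, 0, 0, 0, 40],
)

```text
time: 15.3
tool_pos: [497.5, 420.6, 118.7]
tcp_rot: [3.141, 0.0, -0.038]
contact_force: [-0.3, -0.1, -0.9]
grip_width: 39.6
finger_force: 0.0
```

Call:
step_arm(
  deltas=[-0.5, 1, -16, 0, 40, 0, 0, -18, 0, 40, 0, 0, -18, 0, 40, 0, 0, -16, 0, 40, 0, 0, -12, 0, 40, 0, 0, -9, 0, 40, 0, 0, 0, 0, 40, 0, 0, 0, 0, 25, 0, 0, 0, 0, 10, 0, 0, 0, 0, 5],
)

```text
time: 16.55
tool_pos: [497.2, 421.7, 30.2]
tcp_rot: [-3.141, -0.001, -0.038]
contact_force: [0.2, 0.5, -0.5]
grip_width: 14.9
finger_force: 0.0
```

Call:
step_arm(
  deltas=[0, 0, 0, 0, 5, 0, 0, 0, 0, 5, 0, 0, 0, 0, 5, 0, 0, 0, 0, 5, 0, 0, 0, 0, 5, 0, 0, 4, 0, 5, 0, 0, 6, 0, 5, 0, 0, 15, 0, 5, 0, 0, 20, 0, 5, 0, 0, 20, 0, 5],
)

```text
time: 17.8
tool_pos: [497.1, 421.9, 96.2]
tcp_rot: [-3.141, -0.0, -0.038]
contact_force: [0.3, 0.3, -2.9]
grip_width: 11.1
finger_force: 30.0
```

Call:
step_arm(
  deltas=[0, -10, 10, 0, 5, 0, -25, 3, 0, 5, 0, -35, 0, 0, 5, 0, -40, 0, 0, 5, 0, -40, 0, 0, 5, 0, -40, 0, 0, 5, 1, -40, 0, -0.5, 5, 1, -40, 0, -0.5, 5, 1, -40, 0, -0.5, 5, 1, -40, 0, -0.5, 5],
)

```text
time: 19.05
tool_pos: [500.6, 69.9, 108.0]
tcp_rot: [3.141, -0.0, -0.074]
contact_force: [1.5, 0.2, -2.5]
grip_width: 11.0
finger_force: 30.0
```

Call:
step_arm(
  deltas=[1, -40, 0, -0.5, 5, 1, -35, 0, -0.5, 5, 1, -25, 0, -0.5, 5, 1, -15, 0, -0.4, 5, 1, -6, 0, 0, 5, 0.5, 0, 0, 0, 5, 0, 0, 0, 0, 5, 0, 0, 0, 0, 5, 0, 0, 0, 0, 5, 0, 0, 0, 0, 5],
)

```text
time: 20.3
tool_pos: [506.5, -49.2, 107.7]
tcp_rot: [3.142, 0.0, -0.106]
contact_force: [-0.0, 0.5, -2.4]
grip_width: 11.1
finger_force: 30.0
```

```bash
python3 look.py p28
```

```text
[506.50502134 -49.31954539 107.74128878] [ 3.14150690e+00  2.62147481e-05 -1.06075427e-01]
```

View pics/p28.png

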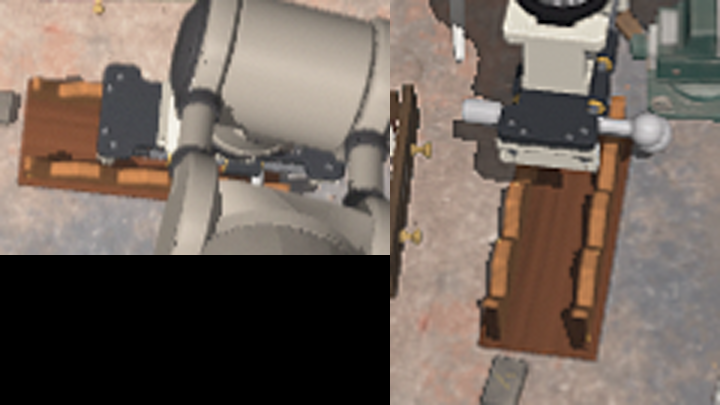

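Ball 28 is at about (342,104) in full-image pixels and the punch is level over its notch. Lowering.

Call:
step_arm(
  deltas=[0, -0.5, -15, 0, 5, 0, 0, -16, 0, 5, 0, 0, -16, 0, 5, 0, 0, -12, 0, 5, 0, 0, -8, 0, 5, 0, 0, -5, 0, 5, 0, 0, -4, 0, 5, 0, 0, -2, 0, 5, 0, 0, 0, 0, 5, 0, 0, 0, 0, 5],
)

```text
time: 21.65
tool_pos: [507.0, -50.5, 30.4]
tcp_rot: [3.141, -0.001, -0.106]
contact_force: [-1.8, -4.9, 4.3]
grip_width: 11.1
finger_force: 30.0
```

Call:
step_arm(
  deltas=[0, 0, -0.5, 0, 5, 0, 0, -0.5, 0, 5, 0, 0, 0, 0, 5, 0, 0, 0, 0, 13, 0, 0, 0, 0, 15, 0, 0, 0, 0, 18, 0, 0, 0, 0, 24, 0, 0, 0, 0, 30, 0, 0, 0, 0, 30, 0, 0, 10, 0, 30],
)

```text
time: 22.9
tool_pos: [506.0, -49.7, 38.5]
tcp_rot: [-3.141, 0.002, -0.106]
contact_force: [0.2, -0.0, -0.1]
grip_width: 30.1
finger_force: 0.0
```

Call:
step_arm(
  deltas=[0, 0, 25, 0, 40, 0, 0, 30, 0, 40, 0, 20, 20, 0, 40, -2, 40, 5, 0.5, 40, -2, 45, 0, 0.5, 40, -2, 45, 0, 0.5, 40, -2, 50, 0, 0.6, 40, -2, 50, 0, 0.6, 40, 0, 50, 0, 0.6, 40, 0, 40, 0, 0.6, 40],
)

```text
time: 24.15
tool_pos: [496.3, 292.2, 119.6]
tcp_rot: [-3.141, -0.001, -0.037]
contact_force: [0.5, 0.0, 0.2]
grip_width: 40.2
finger_force: 0.0
```

Call:
step_arm(
  deltas=[0, 11, 0, 0, 40, 0, 0, 0, 0, 40, 0, 0, -16, 0, 40, 0, 0, -18, 0, 40, 0, 0, -16, 0, 40, 0, 0, -10, 0, 40, 0, 0, 0, 0, 40, 0, 0, 0, 0, 40, 0, 0, 0, 0, 40, 0, 0, 0, 0, 40],
)

```text
time: 25.4
tool_pos: [496.7, 301.3, 59.2]
tcp_rot: [-3.141, -0.001, -0.038]
contact_force: [-0.5, -1.0, -0.1]
grip_width: 39.8
finger_force: 0.0
```

Call:
step_arm(
  deltas=[0, 0, -12, 0, 40, 0, 0, -10, 0, 40, 0, 0, -7, 0, 40, 0, 0, 0, 0, 25, 0, 0, 0, 0, 10, 0, 0, 0, 0, 5, 0, 0, 0, 0, 5, 0, 0, 0, 0, 5, 0, 0, 0, 0, 5, 0, 0, 0, 0, 5],
)

```text
time: 26.65
tool_pos: [496.7, 301.2, 30.0]
tcp_rot: [-3.141, -0.001, -0.038]
contact_force: [-0.2, 0.7, 2.7]
grip_width: 10.9
finger_force: 30.0
```

Call:
step_arm(
  deltas=[0, 0, 4, 0, 5, 0, 0, 8, 0, 5, 0, 0, 16, 0, 5, 0, 0, 22, 0, 5, 0, 0, 20, 0, 5, 0, -10, 8, 0, 5, 1, -25, 0, -0.5, 5, 2, -35, 0, -0.5, 5, 2, -40, 0, -0.5, 5, 2, -40, 0, -0.5, 5],
)

```text
time: 27.9
tool_pos: [503.0, 149.3, 107.8]
tcp_rot: [3.141, 0.0, -0.073]
contact_force: [-0.1, 0.4, -1.8]
grip_width: 11.2
finger_force: 30.0
```

Call:
step_arm(
  deltas=[2, -38, 0, -0.5, 5, 2, -35, 0, -0.5, 5, 2, -30, 0, -0.5, 5, 2, -22, 0, -0.5, 5, 2, -12, 0, 0, 5, 1.5, -4.5, 0, 0, 5, 0, 0, 0, 0, 5, 0, 0, 0, 0, 5, 0, 0, 0, 0, 5, 0, 0, 0, 0, 5],
)

```text
time: 29.15
tool_pos: [515.0, 10.0, 107.8]
tcp_rot: [3.142, 0.0, -0.107]
contact_force: [0.2, -0.0, -2.4]
grip_width: 10.9
finger_force: 30.0
```

Call:
step_arm(
  deltas=[0, 0, -15, 0, 5, 0, 0, -16, 0, 5, 0, 0, -16, 0, 5, 0, 0, -12, 0, 5, 0, 0, -8, 0, 5, 0, 0, -5, 0, 5, 0, 0, -4, 0, 5, 0, 0, -2, 0, 5, 0, 0, 0, 0, 5, 0, 0, 0, 0, 5],
)

```text
time: 30.4
tool_pos: [515.4, 9.1, 30.4]
tcp_rot: [3.141, -0.001, -0.108]
contact_force: [-2.5, -3.6, 4.5]
grip_width: 11.2
finger_force: 30.0
```

Call:
step_arm(
  deltas=[0, 0, -0.5, 0, 5, 0, 0, -0.5, 0, 5, 0, 0, 0, 0, 5, 0, 0, 0, 0, 13, 0, 0, 0, 0, 15, 0, 0, 0, 0, 18, 0, 0, 0, 0, 24, 0, 0, 0, 0, 30, 0, 0, 0, 0, 30, 0, 0, 10, 0, 30],
)

```text
time: 31.65
tool_pos: [514.4, 9.7, 38.5]
tcp_rot: [3.142, 0.002, -0.108]
contact_force: [-0.4, 0.5, -0.3]
grip_width: 29.6
finger_force: 0.0
```

Call:
step_arm(
  deltas=[0, 0, 25, 0, 40, 0, 0, 30, 0, 40, -2, 20, 20, 0.5, 40, -3, 35, 5, 0.5, 40, -3, 40, 0, 0.5, 40, -3, 45, 0, 0.6, 40, -3, 45, 0, 0.6, 40, -3, 30, 0, 0.6, 40, -3, 17, 0, 0.6, 40, 0, 0, 0, 0, 40],
)

```text
time: 32.9
tool_pos: [494.8, 242.1, 119.0]
tcp_rot: [3.141, -0.0, -0.038]
contact_force: [0.2, 0.2, -0.5]
grip_width: 40.1
finger_force: 0.0
```

Call:
step_arm(
  deltas=[0, 0, -16, 0, 40, 0, 0, -18, 0, 40, 0, 0, -18, 0, 40, 0, 0, -16, 0, 40, 0, 0, -12, 0, 40, 0, 0, -9, 0, 40, 0, 0, 0, 0, 40, 0, 0, 0, 0, 25, 0, 0, 0, 0, 10, 0, 0, 0, 0, 5],
)

```text
time: 34.15
tool_pos: [495.2, 241.7, 30.1]
tcp_rot: [-3.141, -0.001, -0.04]
contact_force: [-1.0, -0.8, 0.0]
grip_width: 14.2
finger_force: 0.0
```

Call:
step_arm(
  deltas=[0, 0, 0, 0, 5, 0, 0, 0, 0, 5, 0, 0, 0, 0, 5, 0, 0, 0, 0, 5, 0, 0, 4, 0, 5, 0, 0, 8, 0, 5, 0, 0, 16, 0, 5, 0, 0, 22, 0, 5, 0, 0, 20, 0, 5, 1, -10, 8, 0, 5],
)

```text
time: 35.4
tool_pos: [496.7, 232.1, 109.7]
tcp_rot: [-3.14, -0.003, -0.039]
contact_force: [1.1, -0.1, -1.9]
grip_width: 10.8
finger_force: 30.0
```

Call:
step_arm(
  deltas=[4, -25, 0, -0.5, 5, 4, -30, 0, -0.5, 5, 4, -30, 0, -0.5, 5, 4, -30, 0, -0.5, 5, 4, -22, 0, -0.5, 5, 4, -15, 0, -0.5, 5, 3, -8, 0, -0.5, 5, 1.5, -3, 0, -0.5, 5, 0, 0, 0, 0, 5, 0, 0, 0, 0, 5],
)

```text
time: 36.65
tool_pos: [524.3, 69.2, 107.7]
tcp_rot: [3.142, 0.0, -0.109]
contact_force: [-0.3, 0.3, -1.9]
grip_width: 11.0
finger_force: 30.0
```

Call:
step_arm(
  deltas=[0, 0, -15, 0, 5, 0, 0, -16, 0, 5, 0, 0, -16, 0, 5, 0, 0, -12, 0, 5, 0, 0, -8, 0, 5, 0, 0, -5, 0, 5, 0, 0, -4, 0, 5, 0, 0, -2, 0, 5, 0, 0, 0, 0, 5, 0, 0, 0, 0, 5],
)

```text
time: 37.9
tool_pos: [524.8, 68.2, 30.3]
tcp_rot: [3.141, -0.001, -0.11]
contact_force: [-1.6, -4.5, 2.9]
grip_width: 10.8
finger_force: 30.0
```

Call:
step_arm(
  deltas=[0, 0, -0.5, 0, 5, 0, 0, -0.5, 0, 5, 0, 0, 0, 0, 5, 0, 0, 0, 0, 13, 0, 0, 0, 0, 15, 0, 0, 0, 0, 18, 0, 0, 0, 0, 24, 0, 0, 0, 0, 30, 0, 0, 0, 0, 30, 0, 0, 10, 0, 30],
)

```text
time: 39.15
tool_pos: [523.9, 68.6, 38.5]
tcp_rot: [3.141, 0.002, -0.11]
contact_force: [-1.0, 0.6, 0.1]
grip_width: 30.1
finger_force: 0.0
```

Call:
step_arm(
  deltas=[0, 0, 25, 0, 30, 0, 0, 30, 0, 30, 0, 20, 20, 0, 40, -5, 35, 10, 0, 40, -5, 45, 10, 0, 40, -5, 45, 10, 0, 40, -5, 45, 0, 0, 40, -5, 45, 0, 0, 40, 0, 45, 0, 0, 40, 0, 20, 0, 0, 40],
)

```text
time: 40.4
tool_pos: [499.1, 370.7, 144.3]
tcp_rot: [-3.141, -0.001, -0.108]
contact_force: [-0.8, -0.6, 0.3]
grip_width: 40.2
finger_force: 0.0
```

```bash
python3 look.py fin
```

```text
[499.1848512  369.94741124 143.90038885] [-3.14137496e+00 -2.99114923e-04 -1.07438006e-01]
```

View pics/fin.png

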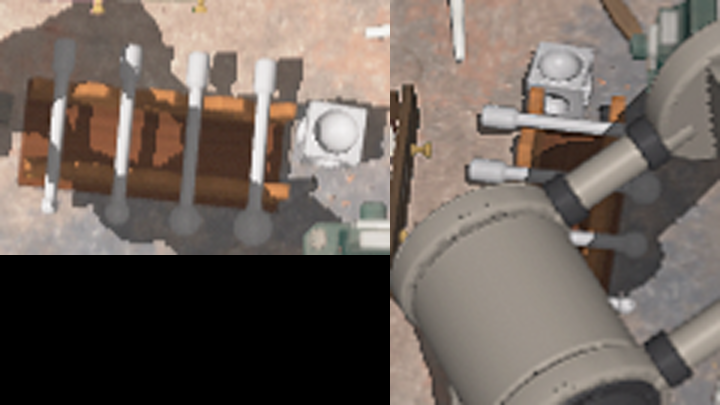

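The top view shows all four seated, with balls at crop (254,226), (187,220), (118,212) and (49,205), which shrink from the block outward. I'll check them against the targets.

```bash
python3 - <<'E'
from h import *
for p,h,n in(((254,226),(265,72),-90),((187,220),(198,70),-30),((118,212),(132,62),30),((49,205),(63,53),90)):
    for q in(p,h):
        w=onz("top",px(q,3,(345,150)),48)-[514.6,-20.3];c,s=np.cos(-.107),np.sin(-.107)
        print(n,"rack frame",np.round([c*w[0]+s*w[1],-s*w[0]+c*w[1]],1))
E
```

```text
-90 rack frame [-69.  -91.3]
-90 rack frame [ 69.4 -89.8]
-30 rack frame [-69.9 -32.3]
-30 rack frame [ 65.  -30.3]
30 rack frame [-69.3  28.9]
30 rack frame [66.1 28.9]
90 rack frame [-69.5  90. ]
90 rack frame [67.8 91. ]
```

All four are within about 2 mm of their targets.

```bash
python3 -c "
from plant import *
print(close_job())"
```

```text
the job is handed in; nothing more can be done
None
```

I moved all four punches to the wooden rack in the order 34, 28, 22, 16 mm from the doming block outward, each level in its notches with its ball on the robot's side, and handed the job in after about 40 s.

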